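# Fold down the test station and hold a round sensor pressed on its contacts

## Task

Fold the door of the small test station all the way down until it lies level, then pick up the round steel sensor, set it upright, bulb down, in the sprung orange ring on the inside of the door, and press it straight down until the ring is fully down at its stop. Keep hold of the sensor and finish while still holding it pressed down like that, so that its contacts can be read; do not tip it over, and leave the other things on the bench where they are.

Things in the scene. Friction and masses are not known exactly. Their poses are not given: they have to be found in the camera images.
- station: fixed grey test station, 115 deep (x) x 180 wide (y) x 165 mm high, closed on top. Its origin lies on the bench below the hinge line at its open front, midway across; its own x points into the case, away from the door; y along the hinge, z up. The case (top included) reaches from x = 0 to x = 115 mm.
- door_hinge (a point): middle of the hinge line at the foot of the station's door, 50 mm above the bench; the line runs along the station's y.
- door (a joint): angle of the blue bottom-hinged door (rad): 0 = upright and closed, pi/2 = folded down toward the station's -x, level, against its stop, with the orange ring facing up. A stiff hinge (about 0.5 N m of friction): it stays where it is left. Panel 158 wide x 8 mm thick, its top edge 118 mm from the hinge; its outside carries two 42 mm legs, 55 mm either side of the middle and 100 mm from the hinge, that point to the bench when it is down.
- door_bar (a point): middle of the round steel bar along the top of the door, 10 mm thick, 100 mm long along the hinge direction, between two 10 mm uprights: a handle to pinch or hook. It lies in the plane of the panel, 152 mm from the hinge and 34 mm beyond the panel's top edge (air between). It swings with the door, down to 50 mm above the bench.
- nest_ring (a joint): how far the sprung orange ring is pressed into the door (m): 0 = up, 0.016 = fully down at its stop. About 4 N to start it, 12 N fully down.
- nest_seat (a point): centre of the upper rim of the orange ring (outer diameter 69, inner 48 mm) on the inside of the door, 64 mm from the hinge; its z axis points out of the ring, straight up once the door is down. With the door down and the ring up it is 90 mm above the bench; it moves with the ring. The ring stands in a black cup of 84 mm diameter whose rim lies 18 mm below the ring's upper rim.
- sensor_center (a point): centre, half-way up, of the loose sensor standing upright on the bench: 110 mm tall, 0.12 kg, a steel bulb of 60 mm diameter (widest 25 mm above the foot, top of the bulb at 53 mm) with a flat foot of 32 mm, and above it a smooth black cylindrical neck of 24 mm diameter from 53 to 106 mm above the foot with a yellow band near the top and a small brass stud on top. z points from foot to neck. This point is 55 mm above the foot. Grip the neck.
- sensor_foot (a point): centre of the sensor's flat foot. With the bulb seated in the ring the foot is about 7 mm below the ring's upper rim.
- pc_mouse: bystander: loose black computer mouse, 105 mm long (its x) x 60 x 34 mm high; origin at the centre of its underside.
- red_box: bystander: small loose red parts box with clear lid, 51 x 56 x 23 mm; origin at the centre of its underside.
- white_tin: bystander: small loose round white tin with a red patch on its lid, 34 mm diameter, 16 mm high; origin at the centre of its underside.

How it is judged:
By the outcome, as a careful person would: the job done as asked, in the order asked, and still so for the second after the job is handed in, while the arm keeps its last pose, push and grip.
It also fails if it takes over 58 s, if anything falls off the work surface, if the arm or the gripper's body presses on something with over 40 N, if the wrist force passes 120 N, or if a joint passes its speed limit or range.

## Robot

A 6-joint arm with a two-finger parallel gripper is mounted at the origin on a cart in front of the work surface, level with it; the furniture and walls round the work are solid. World frame = base frame: x ahead of the robot, y to its left, z up, the work surface at z = 0. Lengths are in m, angles in rad, forces in N, time in s.
With the tool pointing down it reaches from about 0.3 to 0.75 m from the base axis. Payload 8.5 kg.
Tool frame: the origin (TCP) lies midway between the tips of the shut fingers; the grasp point (between the pads) lies 19 mm behind it; z points along the fingers, y is the line along which they close (so a half turn about z gives the same grasp; the last joint's range is limited). The gripper opens to 85 mm and grips with 20 to 120 N. Pads are 22 mm wide; open, the fingers measure 114 mm over their backs; the gripper's body (76 mm by 85 mm) begins 54 mm behind the grasp point. The pads swing forward as they close: fully open they stand 13 mm farther back than shut.
Start: joints at [0.897, 0.381, 1.297, -0, 1.464, -0.215], TCP at [0.244, 0.493, 0.21] pointing down, gripper open.
Joint ranges: [-3.11, 3.11], [-0.89, 2.33], [0.22, 2.48], [-1.42, 4.56], [0.17, 2.85], [-2.88, 2.88]. Speed limits (rad/s): [2.39, 2.39, 3.14, 3.14, 3.14, 3.14].

## Interface

Orientations are given as [roll, pitch, yaw] about the fixed x, y, z axes, in that order (R = Rz(yaw) Ry(pitch) Rx(roll)).
In Python, from workcell import arm gives the robot as it stands.
- The arm moves only by the tool jog_arm, never from a script. Its argument "moves" is one flat list of numbers, 4 for each row, row after row: the shift along the tool's x, y, z in m, then the turn about the tool's z in degrees. A call has exactly 10 rows; each row is the pose to reach, as a shift and turn from the pose commanded when the call began, along the tool's axes at that moment; what a row does not reach only later rows make up. A row lasts 1/8 s, in which the tool goes at most 62.5 mm and 10.7 degrees, less where a joint would pass 70% of its speed; a pose out of reach is approached as far as the arm can. A call with a gripper value outside its range is refused whole. "hand" is the opening, from 0 (shut) to 1 (fully open), set as the call begins (left out, the last holds). The fingers move at their own pace and stop on an object; "squeeze" is the grip in N (left out, the last holds). Time passes only in rows, so rows that repeat a pose let the fingers close, or fill a call up. It gives the time, the measured TCP pose, the force, the opening and the grip force at its end, in the units of the state.
- arm.get_state(): the state, without advancing time (a new reading comes with each control period).
- arm.get_image(name): name is "side" or "top"; returns a dict with "img" (384x512x3 uint8, red, green, blue), "fx", "fy", "cx", "cy" (pixels), "rvec" (rotation vector, rad) and "tvec" (3), from world to camera coordinates, as OpenCV has them. Camera axes: x right, y down, z forward; pixel columns grow to the right and rows downward; lengths in m; the calibration is good to about 2 mm. A picture is of the moment at which its call begins. There is no depth.
- arm.hand_in(): hands the job in; it is judged then, once.
The state is a dict: "time_s": time; "joints": joint angles; "joint_vel": joint speeds; "tau": joint torques, N m; "tool_pos": TCP position; "ee_rot": TCP orientation; "ft_force": force on the tool from outside, world axes, zero at the start; "moment": the same for the moment, N m; "finger_gap": opening from 0.0 (shut) to 1.0 (fully open); "grasp_force": force on a finger pad.
Only numpy, scipy, OpenCV 4.12 (cv2) and the standard library are available. Lean on these libraries where they do the work, as an engineer would, in place of code of your own. Each camera call takes 0.05 s, during which the arm holds its last target. There are 200 camera calls.

## Working session

There is one attempt and no reset: what is moved stays moved. The work goes in short steps, Python scripts to look and compute and a tool call to move; the robot and the scene stay as the last step left them, time stands still between calls to the robot, and variables do not carry over. Pictures are saved under pics/ and viewed, at most 10 in all, crops included, and the job is handed in when it is done.

Besides the shell and the picture viewer there is one more tool, called by a JSON object that holds its "method" and its "body", one argument or row to a line. jog_arm: Moves the arm, as the interface text tells. Its arguments: {"type":"object","properties":{"moves":{"type":"array","items":{"type":"number"}},"hand":{"type":"number"},"squeeze":{"type":"number"}},"required":["moves"]}

```bash
ls; mkdir -p pics; python3 - <<'E'
from workcell import arm
import cv2,json
s=arm.get_state();print(s)
for n in("side","top"):
    d=arm.get_image(n);cv2.imwrite(f"pics/{n}0.png",d["img"][:,:,::-1])
    print(n,{k:v for k,v in d.items() if k!="img"})
E
```

```text
pics
{'time_s': 0.0, 'joints': array([ 8.96718768e-01,  3.81188591e-01,  1.29824833e+00, -3.43892366e-06,
        1.46358284e+00, -2.15302986e-01]), 'joint_vel': array([ 1.14448483e-03,  5.42139881e-05,  2.44798032e-04, -9.08582098e-04,
       -9.61769446e-04, -1.45096458e-03]), 'tau': array([ 1.48083749e-03, -4.48461127e+01, -2.31276387e+01, -6.62011757e-05,
        4.73273991e-03,  3.87515274e-05]), 'tool_pos': array([0.24337071, 0.49287383, 0.20961996]), 'ee_rot': array([-3.14019776e+00, -3.01553635e-04,  2.68281824e+00]), 'ft_force': array([0.12255029, 0.44891259, 0.39877964]), 'moment': array([ 0.03465408, -0.00094821,  0.02699776]), 'grasp_force': 0.0, 'finger_gap': 0.998046078997095}
side {'fx': 374.5420643383285, 'fy': 374.5420643383285, 'cx': 258.9900129434648, 'cy': 187.1464184393605, 'rvec': array([ 0.26156847, -2.77526003,  1.29737251]), 'tvec': array([0.56977332, 0.16214361, 1.26447168])}
top {'fx': 481.43720827290235, 'fy': 481.43720827290235, 'cx': 253.10536017494914, 'cy': 187.76660481870235, 'rvec': array([ 2.15723249, -2.10704909,  0.18133262]), 'tvec': array([0.02551957, 0.56539554, 1.48524897])}
```

View pics/side0.png

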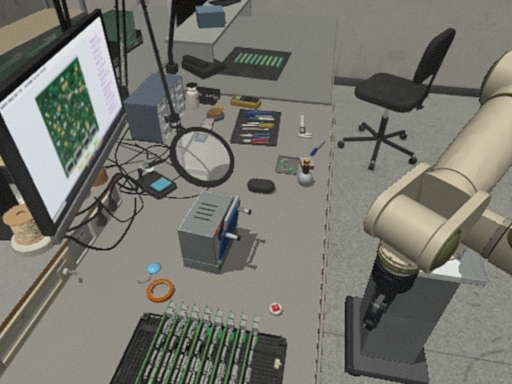

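View pics/top0.png

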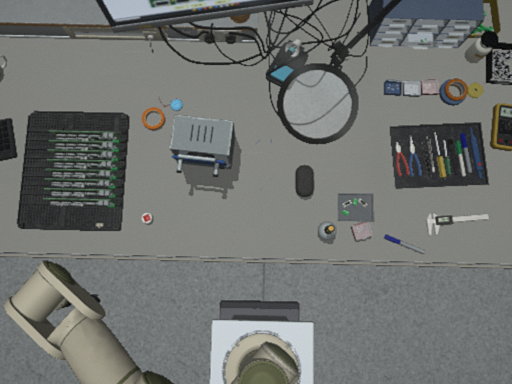

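Side view: the station is at about (210,235) with its blue door and bar facing the robot, and the sensor is at (306,175). Top view: the station roof is at (203,135), the bar at (200,170), the sensor at (327,231), the mouse at (305,181), the box at (362,231) and the tin at (147,218). I'll take enlarged crops to get pixel positions.

```bash
cat > h.py <<'E'
import cv2,numpy as np
from workcell import arm
def get(n): return arm.get_image(n)
def ray(d,u,v):
    R=cv2.Rodrigues(d["rvec"])[0];o=-R.T@d["tvec"]
    r=R.T@np.array([(u-d["cx"])/d["fx"],(v-d["cy"])/d["fy"],1]);return o,r/np.linalg.norm(r)
def onz(d,u,v,z):
    o,r=ray(d,u,v);return o+r*(z-o[2])/r[2]
def tri(d1,p1,d2,p2):
    o,a=ray(d1,*p1);q,b=ray(d2,*p2)
    t=np.linalg.lstsq(np.c_[a,-b],q-o,rcond=None)[0]
    A=o+a*t[0];B=q+b*t[1];return (A+B)/2,np.linalg.norm(A-B)
def proj(d,P): return cv2.projectPoints(np.float64([P]),d["rvec"],d["tvec"],np.array([[d["fx"],0,d["cx"]],[0,d["fy"],d["cy"]],[0,0,1]]),None)[0].ravel()
def crop(d,x,y,w,h,s): return cv2.resize(d["img"][y:y+h,x:x+w,::-1],None,fx=s,fy=s,interpolation=cv2.INTER_CUBIC)
E
python3 - <<'E'
from h import *
a=get("side");b=get("top")
A=crop(a,170,180,100,100,4);B=crop(b,160,105,100,100,4)
C=crop(a,270,140,60,60,4);D=crop(b,300,205,60,60,4)
cv2.imwrite("pics/c1.png",np.vstack([np.hstack([A,B]),np.hstack([C[:200],D[:200],np.zeros((200,320,3),np.uint8)])]))
E
```

```text
(no output)
```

View pics/c1.png

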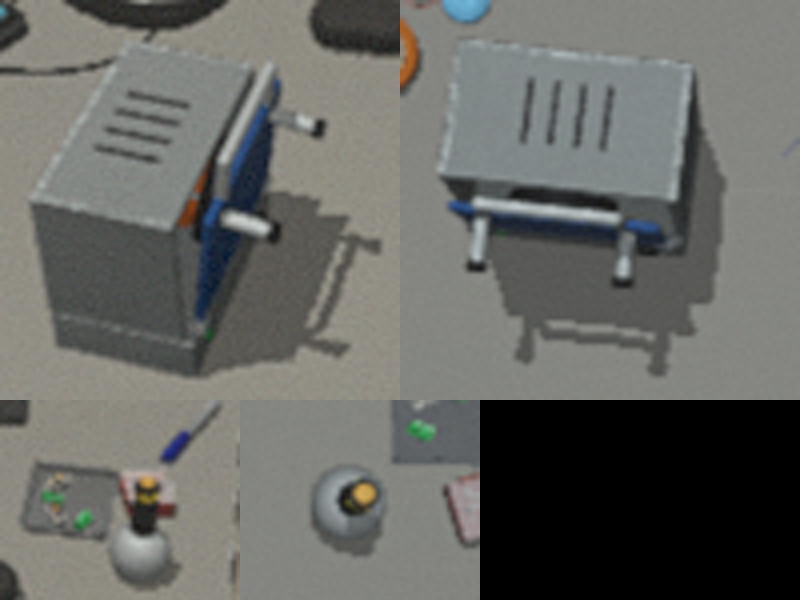

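The crop gives three sets of pixel positions:
- **Roof corners (top view):** (175,115), (233,121), (230,154.5) and (170,149).
- **Bar ends:** (178,155.5) and (215,159.5) in the top view, (225.5,230) and (237.5,197.5) in the side view.
- **Sensor bulb:** (327,231) in the top view and (305,179) in the side view. The brass stud is at (331,228) and (307,161).

```bash
python3 - <<'E'
from h import *
np.set_printoptions(precision=4,suppress=True)
a=get("side");b=get("top")
for n,s,t in[("FL",(213.75,237.5),None)]:pass
C={"back+y":((178.75,230.75),(175,115)),"back-y":((202.5,190.5),(233,121.25)),"front-y":((233.25,197),(230,154.5)),"front+y":((213.75,237.5),(170,148.75))}
for k,(s,t) in C.items(): print(k,tri(a,s,b,t),onz(b,*t,.165),onz(a,*s,.165))
for k,(s,t) in {"bar+":((225.5,230),(178.25,155.5)),"bar-":((237.5,197.5),(215,159.5)),"stud":((307,160.75),(331.25,228.25)),"bulb":((305,178.75),(327,230.75))}.items(): print(k,tri(a,s,b,t))
print("mouse",onz(b,305,181,.017),"box",onz(b,362,231,.012),"tin",onz(b,147,218,.016))
for d in(a,b): print(ray(d,200,200)[0])
E
```

```text
back+y (array([0.7612, 0.28  , 0.1585]), np.float64(0.0049931833059750335)) [0.7617 0.2793 0.165 ] [0.7556 0.2862 0.165 ]
back-y (array([0.7452, 0.1037, 0.162 ]), np.float64(0.003907353569196437)) [0.7463 0.1038 0.165 ] [0.7418 0.1075 0.165 ]
front-y (array([0.6438, 0.1099, 0.1572]), np.float64(0.0027649271240146964)) [0.6433 0.1096 0.165 ] [0.64   0.1188 0.165 ]
front+y (array([0.6558, 0.2892, 0.1622]), np.float64(0.0030775633057991336)) [0.6566 0.2888 0.165 ] [0.6533 0.2919 0.165 ]
bar+ (array([0.6315, 0.2622, 0.1698]), np.float64(0.0077841808782603385))
bar- (array([0.6192, 0.151 , 0.1948]), np.float64(0.001706369663641738))
stud (array([ 0.4354, -0.2002,  0.1054]), np.float64(0.0018845601741207133))
bulb (array([ 0.435 , -0.2007,  0.0186]), np.float64(0.0016899171083629538))
mouse [ 0.5964 -0.1297  0.017 ] box [ 0.4382 -0.3142  0.012 ] tin [0.4634 0.3779 0.016 ]
[0.4136 0.9563 0.9297]
[0.3049 0.035  1.5595]
```

{"method": "jog_arm", "body": {
  "moves": [-0.03,-0.006,-0.04,4,-0.08,-0.016,-0.07,12,-0.14,-0.028,-0.09,21,-0.2,-0.04,-0.09,30,-0.26,-0.052,-0.09,39,-0.32,-0.064,-0.09,48,-0.38,-0.076,-0.09,57,-0.43,-0.086,-0.09,65,-0.46,-0.092,-0.09,68,-0.468,-0.094,-0.09,68],
  "hand": 0.6,
  "squeeze": 40
}}

```text
time_s: 1.55
tool_pos: [0.6225, 0.2004, 0.2992]
ee_rot: [-3.14, 0.0, 1.495]
ft_force: [0.4, -0.8, 0.2]
finger_gap: 0.598
grasp_force: 0.0
```

```bash
cat >> h.py <<'E'
np.set_printoptions(precision=4,suppress=True)
def go(p,yaw=None):
    s=arm.get_state();R=cv2.Rodrigues  # tool-frame shift to world target p and turn (deg)
    from scipy.spatial.transform import Rotation as T
    M=T.from_euler("xyz",s["ee_rot"]).as_matrix()
    r=0 if yaw is None else -np.degrees((yaw-s["ee_rot"][2]+np.pi)%(2*np.pi)-np.pi)
    print("at",s["tool_pos"],s["ee_rot"],"t",s["time_s"],"F",s["ft_force"],"gap",s["finger_gap"],"shift",M.T@(np.array(p)-s["tool_pos"]),"turn",r)
E
python3 - <<'E'
from h import *
go((.621,.202,.18),1.493)
a=get("side");b=get("top")
cv2.imwrite("pics/c2.png",np.hstack([crop(a,170,130,100,140,4),crop(b,160,85,100,140,4)]))
E
```

```text
at [0.6225 0.2004 0.2992] [-3.1403  0.0003  1.4946] t 1.55 F [ 0.3687 -0.7692  0.2379] gap 0.5975871153895471 shift [ 0.0016 -0.0015  0.1192] turn 0.09195266982143475
```

View pics/c2.png

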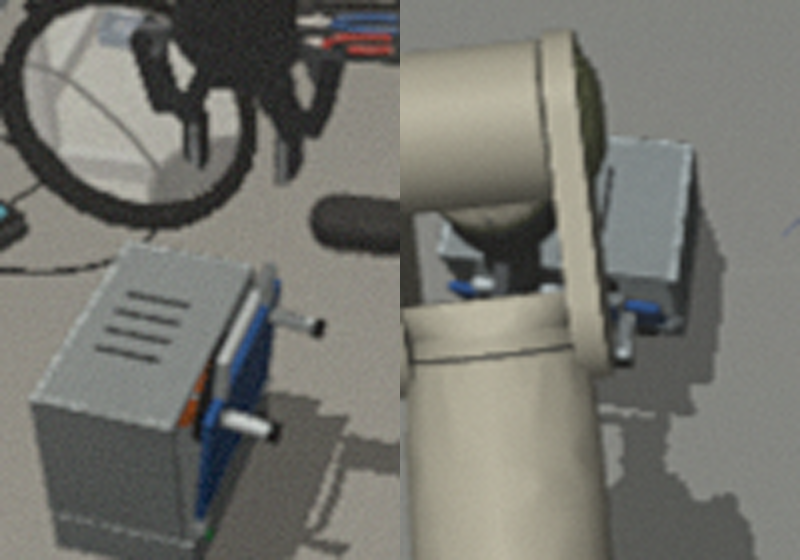

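The picture shows the open fingers above the bar, with the bar at crop (240,330) between them in x. I'll descend and pinch.

{"method": "jog_arm", "body": {
  "moves": [0,-0.001,0.015,0,0,-0.001,0.03,0,0,-0.001,0.045,0,0,-0.001,0.06,0,0,-0.001,0.075,0,0,-0.001,0.09,0,0,-0.001,0.105,0,0,-0.001,0.115,0,0,-0.001,0.119,0,0,-0.001,0.119,0]
}}

```text
time_s: 2.9
tool_pos: [0.6206, 0.2016, 0.1813]
ee_rot: [3.141, -0.0, 1.496]
ft_force: [0.2, -0.3, 0.7]
finger_gap: 0.604
grasp_force: 0.0
```

{"method": "jog_arm", "body": {
  "moves": [0,0,0,0,0,0,0,0,0,0,0,0,0,0,0,0,0,0,0,0,0,0,0,0,0,0,0,0,0,0,0,0,0,0,0,0,0,0,0,0],
  "hand": 0
}}

```text
time_s: 4.15
tool_pos: [0.6208, 0.2016, 0.1816]
ee_rot: [3.14, -0.0, 1.496]
ft_force: [2.6, -0.3, 5.7]
finger_gap: 0.061
grasp_force: 36.9
```

```bash
python3 - <<'E'
from h import *
go((.621,.202,.18),1.493)
a=get("side")
cv2.imwrite("pics/c3.png",crop(a,170,150,100,120,5))
E
```

```text
at [0.6208 0.2016 0.1816] [ 3.1405 -0.0002  1.4959] t 4.15 F [ 2.6046 -0.2816  5.6945] gap 0.06138260383321315 shift [0.0004 0.0001 0.0016] turn 0.16871418383468006
```

View pics/c3.png

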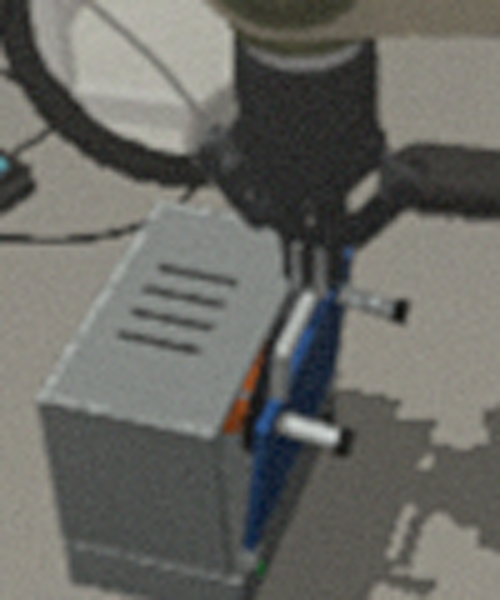

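The gap reads 5 mm, but the bar is 10 mm thick. I'll check where the bar really is along the door's arc.

```bash
python3 - <<'E'
from h import *
a=get("side");b=get("top")
y=np.array([.078,.997,0]);x=np.array([.997,-.078,0])
for z in(.1816,.2006): print("tcp",z,proj(a,(.6208,.2016,z)))
o=np.array([.645,.2,0])
for th in(.0,.1,.16,.22,.3):
    m=o+[0,0,.05]+.152*(np.sin(th)*-x+[0,0,np.cos(th)])
    print(th,m,[proj(d,m+k*y) for d in(a,b) for k in(.05,-.05)])
print(proj(a,o+[0,0,.05]+.079*y),proj(a,o+[0,0,.05]-.079*y),proj(a,o+.09*y),proj(a,o-.09*y),proj(a,o+.09*y+[0,0,.165]),proj(a,o-.09*y+[0,0,.165]))
E
```

```text
tcp 0.1816 [232.8487 212.2394]
tcp 0.2006 [232.6253 207.4066]
0.0 [0.645 0.2   0.202] [array([218.5608, 217.4321]), array([230.0041, 194.4646]), array([181.141 , 148.4746]), array([215.3928, 151.8848])]
0.1 [0.6299 0.2012 0.2012] [array([223.7979, 218.675 ]), array([234.9137, 195.5739]), array([180.5165, 153.6034]), array([214.8121, 157.0238])]
0.16 [0.6209 0.2019 0.2001] [array([226.9415, 219.6073]), array([237.8554, 196.4232]), array([180.1809, 156.7244]), array([214.485 , 160.1491])]
0.22 [0.6119 0.2026 0.1983] [array([230.0684, 220.675 ]), array([240.7775, 197.4063]), array([179.8767, 159.86  ]), array([214.1758, 163.2878])]
0.3 [0.6002 0.2035 0.1952] [array([234.1862, 222.3006]), array([244.6201, 198.9174]), array([179.5222, 164.0377]), array([213.7939, 167.4675])]
[218.2253 260.8062] [234.5798 223.8922] [217.9611 274.1828] [236.0278 232.0543] [214.4083 236.9915] [234.5353 195.3013]
```

The bar fits door angle ≈0.16 rad at z≈0.200, so the pinch is good. I'll start the swing.

{"method": "jog_arm", "body": {
  "moves": [0,-0.006,0.001,0,0,-0.017,0.0035,0,0,-0.028,0.0075,0,0,-0.0395,0.012,0,0,-0.05,0.0175,0,0,-0.0605,0.024,0,0,-0.0705,0.031,0,0,-0.0795,0.039,0,0,-0.088,0.0475,0,0,-0.095,0.0555,0]
}}

```text
time_s: 5.55
tool_pos: [0.5233, 0.2094, 0.1259]
ee_rot: [-3.138, -0.0, 1.497]
ft_force: [-4.2, 1.7, 5.4]
finger_gap: -0.005
grasp_force: 2.4
```

```bash
python3 - <<'E'
from h import *
go((.493,.212,.031),1.493)
a=get("side")
cv2.imwrite("pics/c4.png",crop(a,170,170,120,120,4))
E
```

```text
at [0.5233 0.2094 0.1259] [-3.1378 -0.0002  1.497 ] t 5.55 F [-4.1972  1.6779  5.3605] gap -0.004575914335229094 shift [ 0.0003 -0.03    0.095 ] turn 0.22640398876235296
```

View pics/c4.png

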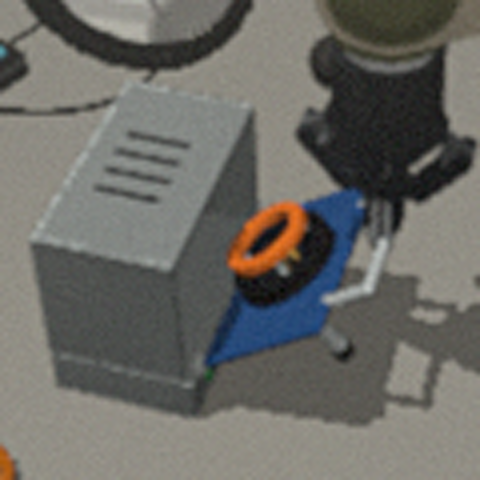

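The door is at about 1.05 rad. The fingers slipped off and are now shut on top of the bar, with the bar elbow at crop (372,290). I'll push the bar down along the arc.

{"method": "jog_arm", "body": {
  "moves": [0,-0.01,0.002,0,0,-0.017,0.009,0,0,-0.02,0.016,0,0,-0.022,0.023,0,0,-0.0245,0.03,0,0,-0.0265,0.038,0,0,-0.028,0.046,0,0,-0.029,0.053,0,0,-0.03,0.06,0,0,-0.03,0.066,0],
  "hand": 0
}}

```text
time_s: 6.85
tool_pos: [0.4959, 0.211, 0.0592]
ee_rot: [-3.142, 0.0, 1.496]
ft_force: [-1.0, 0.2, 1.9]
finger_gap: 0.001
grasp_force: 0.8
```

{"method": "jog_arm", "body": {
  "moves": [0,0,0.002,0,0,0,0.004,0,0,0,0.005,0,0,0,0.006,0,0,0,0.006,0,0,0,0.006,0,0,0,0.006,0,0,0,0.006,0,0,0,0.006,0,0,0,0.006,0]
}}

```text
time_s: 8.1
tool_pos: [0.4959, 0.211, 0.0537]
ee_rot: [3.142, 0.0, 1.496]
ft_force: [-0.5, -0.0, -1.0]
finger_gap: -0.001
grasp_force: 0.0
```

```bash
python3 - <<'E'
from h import *
go((.493,.212,.031),1.493)
a=get("side")
cv2.imwrite("pics/c5.png",crop(a,170,170,120,120,5))
E
```

```text
at [0.4959 0.211  0.0537] [3.1416 0.     1.496 ] t 8.1 F [-0.5334 -0.007  -1.0446] gap -0.0006651751871811115 shift [ 0.0008 -0.003   0.0227] turn 0.17179254536421668
```

View pics/c5.png

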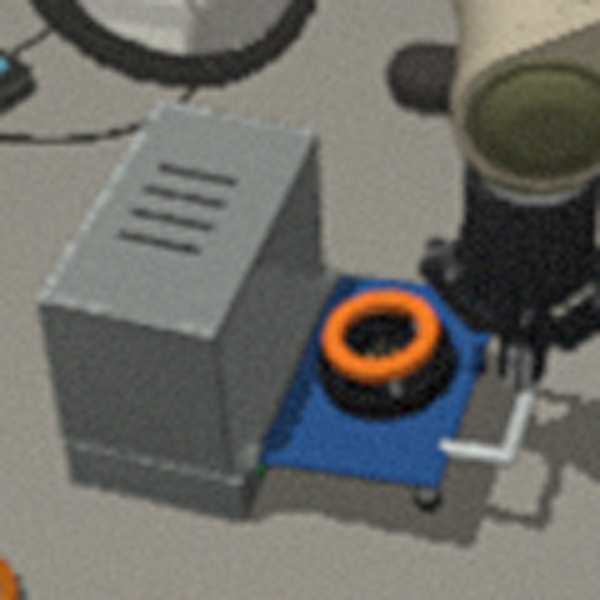

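The picture shows the door almost level, with the ring at crop (380,335) and the fingers at the bar near (520,380). I'll press a little further to find the stop.

{"method": "jog_arm", "body": {
  "moves": [0,-0.001,0.001,0,0,-0.002,0.001,0,0,-0.002,0.002,0,0,-0.002,0.003,0,0,-0.002,0.004,0,0,-0.002,0.004,0,0,-0.002,0.004,0,0,-0.002,0.004,0,0,-0.002,0.004,0,0,-0.002,0.004,0]
}}

```text
time_s: 9.4
tool_pos: [0.4939, 0.2111, 0.0497]
ee_rot: [3.142, -0.0, 1.496]
ft_force: [-0.9, -0.6, 0.6]
finger_gap: -0.002
grasp_force: 0.0
```

```bash
python3 - <<'E'
from h import *
a=get("side");b=get("top")
y=np.array([.078,.997,0]);x=np.array([.997,-.078,0]);o=np.array([.645,.2,.05])
def orange(d,lo=(150,60,0)):
    h=cv2.cvtColor(d["img"],cv2.COLOR_RGB2HSV);m=cv2.inRange(h,(5,150,120),(20,255,255))
    n,l,s,c=cv2.connectedComponentsWithStats(m)
    return [(s[i],c[i]) for i in range(1,n) if s[i][4]>30]
print(orange(a));print(orange(b))
for th in(1.3,1.4,1.5,1.571):
    e=-x*np.sin(th)+[0,0,np.cos(th)];n=x*np.cos(th)+[0,0,np.sin(th)]
    m=o+.152*e; r=o+.064*e+.036*n
    print(th,m,"elbow",proj(a,m+.055*y),proj(b,m+.05*y),"ring",proj(a,r),proj(b,r))
cv2.imwrite("pics/c6.png",np.hstack([crop(a,230,215,60,60,6),crop(b,160,110,70,90,6)[:360]]))
E
```

```text
[(array([235, 229,  23,  18, 203], dtype=int32), array([246.064 , 237.3695])), (array([147, 279,  26,  22, 199], dtype=int32), array([159.2814, 290.2864]))]
[(array([446,  80,  22,  19,  98], dtype=int32), array([456.2755,  89.3571])), (array([142, 108,  22,  21, 141], dtype=int32), array([152.6383, 118.4539])), (array([188, 168,  22,  12,  95], dtype=int32), array([198.6526, 172.2   ]))]
1.3 [0.499  0.2114 0.0907] elbow [268.6295 256.1191] [180.3959 203.5165] ring [242.5371 233.2838] [199.822  174.4848]
1.4 [0.4957 0.2117 0.0758] elbow [269.6062 259.6917] [180.9633 205.2268] ring [244.1328 234.8537] [199.8212 176.3795]
1.5 [0.4938 0.2118 0.0608] elbow [270.0643 263.1531] [181.5924 206.445 ] ring [245.5419 236.4837] [199.8584 178.1118]
1.571 [0.4935 0.2119 0.05  ] elbow [270.0789 265.5238] [182.0718 207.0116] ring [246.4212 237.6674] [199.9075 179.2336]
```

View pics/c6.png

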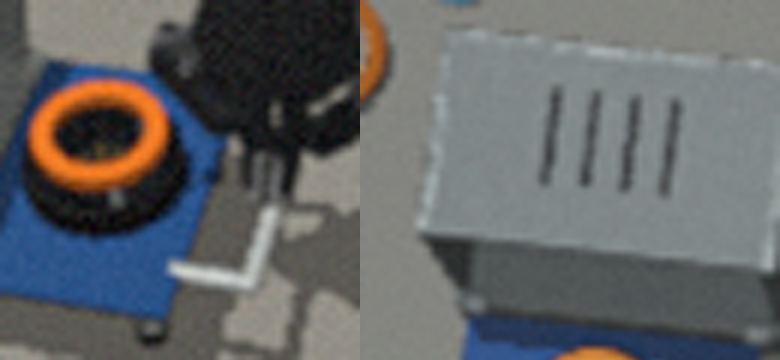

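The ring position in the side view fits a level door, but the fingertips feel no contact. I'll lift and probe again, further out on the bar.

{"method": "jog_arm", "body": {
  "moves": [0,0,-0.01,0,0,0,-0.02,0,0,0,-0.03,0,0,-0.004,-0.03,0,0,-0.008,-0.03,0,0,-0.008,-0.024,0,0,-0.008,-0.018,0,0,-0.008,-0.012,0,0,-0.008,-0.008,0,0,-0.008,-0.005,0]
}}

```text
time_s: 10.75
tool_pos: [0.4859, 0.2117, 0.0544]
ee_rot: [-3.141, 0.0, 1.496]
ft_force: [0.5, -0.4, -0.0]
finger_gap: -0.004
grasp_force: 0.0
```

{"method": "jog_arm", "body": {
  "moves": [0,0,0.001,0,0,0,0.002,0,0,0,0.003,0,0,0,0.004,0,0,0,0.004,0,0,0,0.005,0,0,0,0.005,0,0,0,0.006,0,0,0,0.006,0,0,0,0.006,0]
}}

```text
time_s: 12.0
tool_pos: [0.4859, 0.2117, 0.0487]
ee_rot: [3.142, 0.0, 1.496]
ft_force: [-0.1, 0.5, -0.2]
finger_gap: 0.001
grasp_force: 0.0
```

{"method": "jog_arm", "body": {
  "moves": [0,0,0.001,0,0,0,0.002,0,0,0,0.003,0,0,0,0.004,0,0,0,0.004,0,0,0,0.005,0,0,0,0.005,0,0,0,0.006,0,0,0,0.006,0,0,0,0.006,0]
}}

```text
time_s: 13.25
tool_pos: [0.486, 0.2117, 0.0427]
ee_rot: [3.142, 0.0, 1.496]
ft_force: [-0.1, 0.6, 0.3]
finger_gap: 0.004
grasp_force: 0.0
```

```bash
python3 - <<'E'
from h import *
go((.493,.212,.031),1.493)
a=get("side");b=get("top")
s=arm.get_state();print(proj(a,s["tool_pos"]),proj(a,(.4935,.2119,.05)),orange if 0 else "")
cv2.imwrite("pics/c7.png",np.hstack([crop(a,230,215,70,70,6),crop(b,160,150,60,70,6)]))
E
```

```text
at [0.486  0.2117 0.0427] [3.1415 0.     1.4959] t 13.25 F [-0.1055  0.6038  0.2544] gap 0.004347302747916638 shift [0.0008 0.007  0.0117] turn 0.16780075782490433
[276.7016 253.4079] [274.3325 251.5172]
```

View pics/c7.png

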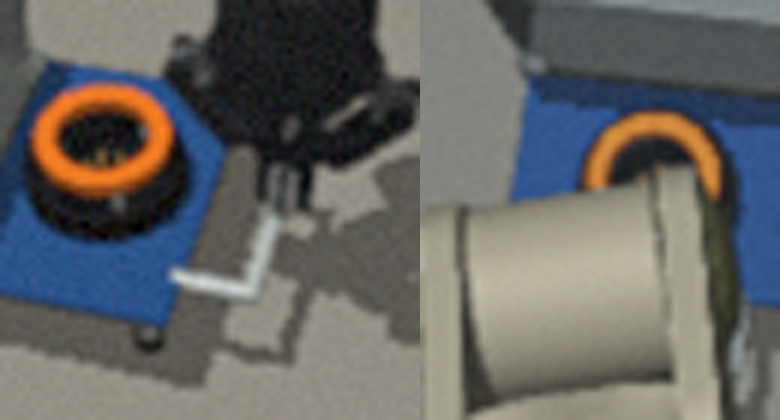

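The door has moved down a little: the leg foot is now at crop (150,338) and the elbow at (252,293). So the fingers are on the bar. I'll keep pressing to the stop.

{"method": "jog_arm", "body": {
  "moves": [0,0.002,0.001,0,0,0.004,0.002,0,0,0.005,0.003,0,0,0.005,0.004,0,0,0.005,0.005,0,0,0.005,0.006,0,0,0.005,0.007,0,0,0.005,0.007,0,0,0.005,0.007,0,0,0.005,0.007,0]
}}

```text
time_s: 14.6
tool_pos: [0.4909, 0.2114, 0.0357]
ee_rot: [-3.142, -0.0, 1.496]
ft_force: [0.9, 0.5, 0.3]
finger_gap: 0.005
grasp_force: 0.0
```

```bash
cat >> h.py <<'E'
def ring(d,box):
    x,y,w,hh=box;h=cv2.cvtColor(d["img"],cv2.COLOR_RGB2HSV)[y:y+hh,x:x+w];m=cv2.inRange(h,(5,140,100),(20,255,255))
    c=np.vstack(cv2.findContours(m,cv2.RETR_EXTERNAL,cv2.CHAIN_APPROX_NONE)[0]);return cv2.fitEllipse(cv2.convexHull(c)),np.array([x,y])
E
python3 - <<'E'
from h import *
a=get("side")
print(ring(a,(220,215,60,50)))
for p in((.491,.2114,.0357),(.4909,.2224,.0357),(.4909,.2224,.0477)):print(proj(a,p))
cv2.imwrite("pics/c8.png",crop(a,225,195,75,75,8))
E
```

```text
(((26.973928451538086, 23.72574806213379), (18.379043579101562, 22.89051628112793), 89.63262939453125), array([220, 215]))
[274.9885 254.5787]
[274.4806 257.3551]
[274.6313 254.7865]
```

View pics/c8.png

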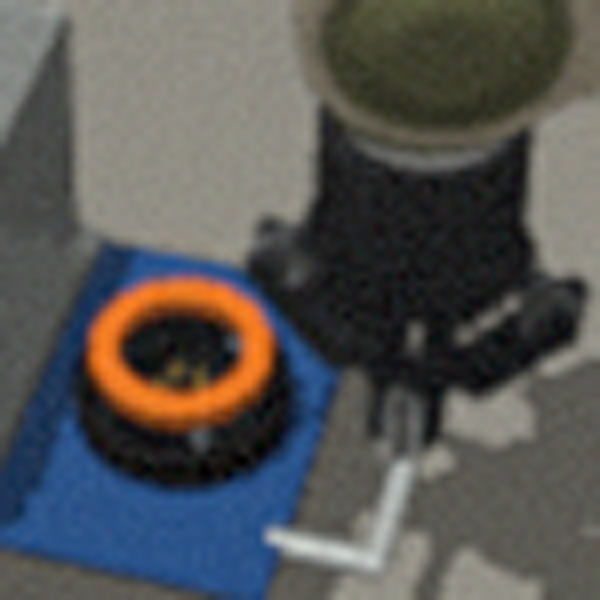

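Picture: the ring is at crop (183,350), the elbow at (375,560), and the fingertips end on the bar at (405,455), about 19 mm above where the reported TCP should be. That explains the missing contact, so I'll treat the physical tips as 19 mm short of the TCP. I'll press on until a real stop force appears.

{"method": "jog_arm", "body": {
  "moves": [0,0,0.001,0,0,0,0.001,0,0,0,0.002,0,0,0,0.002,0,0,0,0.003,0,0,0,0.003,0,0,0,0.004,0,0,0,0.004,0,0,0,0.005,0,0,0,0.005,0]
}}

```text
time_s: 15.9
tool_pos: [0.4911, 0.2114, 0.0333]
ee_rot: [3.139, -0.0, 1.496]
ft_force: [-10.1, -1.4, 28.0]
finger_gap: 0.005
grasp_force: 14.1
```

The stop is reached, with 28 N upward at the bar, so the door is down. Next I'll lift and go over the sensor with the fingers open.

{"method": "jog_arm", "body": {
  "moves": [0,0,-0.03,0,0,0,-0.08,0,0,0,-0.13,0,-0.03,-0.002,-0.17,0,-0.08,-0.005,-0.17,0,-0.13,-0.008,-0.17,0,-0.18,-0.011,-0.17,0,-0.23,-0.014,-0.17,0,-0.28,-0.017,-0.17,0,-0.32,-0.02,-0.17,0],
  "hand": 0.8
}}

```text
time_s: 17.15
tool_pos: [0.4465, -0.108, 0.2006]
ee_rot: [-3.142, 0.0, 1.495]
ft_force: [-0.1, -0.1, -0.1]
finger_gap: 0.806
grasp_force: 0.0
```

{"method": "jog_arm", "body": {
  "moves": [-0.03,-0.002,0,0,-0.06,-0.003,0,0,-0.08,-0.004,0,0,-0.092,-0.005,0,0,-0.095,-0.005,0,0,-0.095,-0.005,0,0,-0.095,-0.005,0,0,-0.095,-0.005,0,0,-0.095,-0.005,0,0,-0.095,-0.005,0,0]
}}

```text
time_s: 18.4
tool_pos: [0.435, -0.2005, 0.2007]
ee_rot: [-3.142, 0.0, 1.496]
ft_force: [0.2, -0.1, 0.2]
finger_gap: 0.8
grasp_force: 0.0
```

```bash
python3 - <<'E'
from h import *
a=get("side");b=get("top")
# ring, unoccluded now
(ea,oa),(eb,ob)=ring(a,(220,215,60,50)),ring(b,(180,160,45,40))
pa=np.array(ea[0])+oa;pb=np.array(eb[0])+ob
print("ring",pa,pb,tri(a,pa,b,pb),onz(a,*pa,.09),onz(b,*pb,.09),ea,eb)
# brass/yellow of the neck top in each view
for n,d,(x,y,w,h) in(("side",a,(285,145,45,45)),("top",b,(310,210,40,40))):
    m=cv2.inRange(cv2.cvtColor(d["img"],cv2.COLOR_RGB2HSV)[y:y+h,x:x+w],(12,110,110),(32,255,255))
    c=np.argwhere(m);print(n,len(c),(c.mean(0)[::-1]+[x,y]) if len(c) else 0)
go((.4354,-.2003,.056),1.493)
# bar/blue panel mask corners in top
m=cv2.inRange(cv2.cvtColor(b["img"],cv2.COLOR_RGB2HSV)[140:215,160:250],(100,120,50),(125,255,255))
c=np.vstack(cv2.findContours(m,cv2.RETR_EXTERNAL,cv2.CHAIN_APPROX_NONE)[0]);r=cv2.minAreaRect(c);print("panel",cv2.boxPoints(r)+[160,140],r[2])
for p in cv2.boxPoints(r)+[160,140]: print(onz(b,*p,.054))
E
```

```text
ring [247.2617 238.9262] [198.4821 180.0794] (array([0.578 , 0.2093, 0.0859]), np.float64(0.0007355700586534354)) [0.5769 0.213  0.09  ] [0.5777 0.2088 0.09  ] ((27.26171875, 23.926231384277344), (18.132566452026367, 22.997663497924805), 87.7501220703125) ((18.48208999633789, 20.07942008972168), (21.996740341186523, 22.390033721923828), 55.48830032348633)
side 14 [306.4286 161.7857]
top 24 [330.6667 227.875 ]
at [ 0.435  -0.2006  0.2007] [ 3.1416 -0.      1.496 ] t 18.5 F [-0.0945 -0.3828 -0.7898] gap 0.7996759392616893 shift [0.0003 0.0004 0.1447] turn 0.17219785413271796
panel [[173.4334 195.8157]
 [177.4403 161.7577]
 [226.2355 167.4983]
 [222.2287 201.5563]] 6.709837436676025
[0.5319 0.2901 0.054 ]
[0.6424 0.283  0.054 ]
[0.6273 0.1262 0.054 ]
[0.5172 0.1352 0.054 ]
```

The door is level and the ring is at about (0.578, 0.2095). I'll descend on the neck and grip.

{"method": "jog_arm", "body": {
  "moves": [0,0,0.01,0,0,0,0.03,0,0,0,0.05,0,0,0,0.07,0,0,0,0.09,0,0,0,0.11,0,0,0,0.125,0,0,0,0.138,0,0,0,0.145,0,0,0,0.145,0]
}}

```text
time_s: 19.75
tool_pos: [0.4349, -0.2005, 0.0554]
ee_rot: [-3.141, -0.0, 1.496]
ft_force: [0.8, -0.4, 0.7]
finger_gap: 0.801
grasp_force: 0.0
```

{"method": "jog_arm", "body": {
  "moves": [0,0,0,0,0,0,0,0,0,0,0,0,0,0,0,0,0,0,0,0,0,0,0,0,0,0,0,0,0,0,0,0,0,0,0,0,0,0,0,0],
  "hand": 0,
  "squeeze": 70
}}

```text
time_s: 21.0
tool_pos: [0.4353, -0.2008, 0.0563]
ee_rot: [3.14, 0.001, 1.496]
ft_force: [0.9, 1.3, 5.5]
finger_gap: 0.256
grasp_force: 68.4
```

{"method": "jog_arm", "body": {
  "moves": [0,0,-0.01,0,0,0,-0.03,0,0,0,-0.05,0,0,0,-0.07,0,0,0,-0.09,0,0,0,-0.11,0,0,0,-0.13,0,0,0,-0.14,0,0,0,-0.14,0,0,0,-0.14,0]
}}

```text
time_s: 22.25
tool_pos: [0.4346, -0.2004, 0.195]
ee_rot: [-3.14, -0.001, 1.496]
ft_force: [-0.8, -0.1, -1.2]
finger_gap: 0.261
grasp_force: 68.6
```

```bash
python3 - <<'E'
from h import *
a=get("side");b=get("top")
s=arm.get_state();go((.578,.2095,.196),1.493);print(s["grasp_force"])
p=s["tool_pos"]
# bulb expected (foot=.14 => bulb centre .165) in side view; bulb is grey-bright blob on brown bench
for z in(.025,.165,.25): print(z,proj(a,(p[0],p[1],z)))
print(a["img"][170:185:3,305],)
u,v=proj(a,(p[0],p[1],.165)).astype(int)
print(a["img"][v-24:v+24:4,u], a["img"][v,u-20:u+21:4])
E
```

```text
at [ 0.4347 -0.2004  0.1951] [-3.1404 -0.0008  1.4959] t 22.35 F [ 0.2031 -0.3673 -1.2915] gap 0.26169359518536306 shift [ 0.4195  0.1123 -0.0008] turn 0.1689003728233131
68.60085010528564
0.025 [305.0053 177.4606]
0.165 [308.4662 147.4263]
0.25 [310.7987 127.1844]
[[110 106  97]
 [143 140 131]
 [147 143 134]
 [146 140 132]
 [145 141 132]]
[[115 114 106]
 [100  92  83]
 [ 98  85  36]
 [ 43  41  40]
 [ 42  41  39]
 [113 116 114]
 [168 173 170]
 [126 132 128]
 [ 87  87  83]
 [173 158 152]
 [186 171 163]
 [ 81  45  39]] [[146 143 132]
 [141 138 126]
 [142 139 127]
 [130 128 124]
 [151 155 153]
 [168 173 170]
 [153 158 152]
 [110 110 109]
 [ 99  93  90]
 [144 141 131]
 [145 140 133]]
```

The sensor is held; its bulb shows at side pixel (308,147) and the weight reads about 1.2 N. I'll carry it over the ring.

{"method": "jog_arm", "body": {
  "moves": [0.015,0.004,0,0,0.045,0.012,0,0,0.085,0.023,0,0,0.125,0.033,0,0,0.165,0.044,0,0,0.205,0.055,0,0,0.245,0.066,0,0,0.285,0.076,0,0,0.32,0.086,0,0,0.35,0.094,0,0]
}}

```text
time_s: 23.6
tool_pos: [0.5547, 0.1439, 0.1953]
ee_rot: [-3.141, -0.0, 1.497]
ft_force: [0.7, 0.2, -0.9]
finger_gap: 0.259
grasp_force: 68.6
```

{"method": "jog_arm", "body": {
  "moves": [0.025,0.006,0,0,0.045,0.012,0,0,0.06,0.016,0,0,0.068,0.018,0,0,0.07,0.018,0,0,0.07,0.018,0,0,0.07,0.018,0,0,0.07,0.018,0,0,0.07,0.018,0,0,0.07,0.018,0,0]
}}

```text
time_s: 24.85
tool_pos: [0.5781, 0.2098, 0.1957]
ee_rot: [3.142, -0.0, 1.496]
ft_force: [0.1, 0.5, -1.7]
finger_gap: 0.257
grasp_force: 68.6
```

```bash
python3 - <<'E'
from h import *
a=get("side")
go((.578,.2095,.14),1.493)
(e,o)=ring(a,(220,215,60,50));print("ring",np.array(e[0])+o,e)
s=arm.get_state();p=s["tool_pos"]
for z in(.14,.165,.193,.25): print(z,proj(a,(p[0],p[1],z)))
for dx,dy in((0,0),(.03,0),(0,.03)):print(proj(a,(.578+dx,.2095+dy,.086)))
u,v=proj(a,(p[0],p[1],.165)).astype(int)
print("row",v,"from",u-18,a["img"][v,u-18:u+19].mean(1).astype(int))
print("row",v-15,a["img"][v-15,u-18:u+19].mean(1).astype(int))
print("col",u,"from",v-30,a["img"][v-30:v+25,u].mean(1).astype(int))
E
```

```text
at [0.578  0.2098 0.1957] [ 3.1416 -0.      1.4959] t 24.9 F [ 0.4425 -0.2511 -0.8229] gap 0.2550260515191054 shift [-0.0003 -0.      0.0557] turn 0.1683660032448188
ring [247.1315 239.044 ] ((27.131507873535156, 24.043981552124023), (17.914173126220703, 22.811077117919922), 90.02218627929688)
0.14 [246.9476 226.4389]
0.165 [246.8669 220.3567]
0.193 [246.7735 213.3256]
0.25 [246.5734 198.2479]
[247.147  238.9115]
[237.4224 237.4868]
[245.0568 246.3794]
row 220 from 228 [ 71  67  72  71  70  72  97 132 129 123 138 151 160 165 170 176 180 180
 180 178 172 167 160 150 144 136 127 109 100 121 141 140 135 142 140 140
 139]
row 205 [109  76  69  65  70  87 122 140 137 122  96  87  99  82  47  78 106  99
 104 111  95  70  76  97  73  35  33  65 116 140 140 138 139 136 135 137
 134]
col 246 from 190 [137 142 132 138 138 136 133 112  89  88  90  78  38  35  74 104  77  32
  34  32  26  36  32  14  28  25  43 126 188 187 180 176 173 159 146 135
 129 121 107  88  85 111 117  76  44  13  25  29  22  19  39  59  50  63
 101]
```

The bulb is centred over the ring to within about 1–2 mm. I'll lower it.

{"method": "jog_arm", "body": {
  "moves": [0,0,0.008,0,0,0,0.018,0,0,0,0.028,0,0,0,0.036,0,0,0,0.042,0,0,0,0.047,0,0,0,0.05,0,0,0,0.052,0,0,0,0.052,0,0,0,0.052,0]
}}

```text
time_s: 26.15
tool_pos: [0.5781, 0.2098, 0.1439]
ee_rot: [3.141, -0.0, 1.496]
ft_force: [-0.9, 0.3, -1.3]
finger_gap: 0.262
grasp_force: 68.6
```

{"method": "jog_arm", "body": {
  "moves": [0,0,0.001,0,0,0,0.002,0,0,0,0.003,0,0,0,0.004,0,0,0,0.005,0,0,0,0.006,0,0,0,0.007,0,0,0,0.008,0,0,0,0.008,0,0,0,0.008,0]
}}

```text
time_s: 27.4
tool_pos: [0.5782, 0.2098, 0.1359]
ee_rot: [3.141, -0.0, 1.496]
ft_force: [-0.3, -0.7, 6.4]
finger_gap: 0.256
grasp_force: 69.0
```

Contact is made, with small lateral forces. I'll press on.

{"method": "jog_arm", "body": {
  "moves": [0,0,0.001,0,0,0,0.002,0,0,0,0.003,0,0,0,0.004,0,0,0,0.005,0,0,0,0.006,0,0,0,0.007,0,0,0,0.008,0,0,0,0.008,0,0,0,0.008,0]
}}

```text
time_s: 28.65
tool_pos: [0.5782, 0.2098, 0.1285]
ee_rot: [3.14, -0.0, 1.496]
ft_force: [-1.4, -1.8, 8.0]
finger_gap: 0.256
grasp_force: 69.3
```

{"method": "jog_arm", "body": {
  "moves": [0,0,0.0005,0,0,0,0.001,0,0,0,0.0015,0,0,0,0.002,0,0,0,0.0025,0,0,0,0.003,0,0,0,0.003,0,0,0,0.003,0,0,0,0.003,0,0,0,0.003,0]
}}

```text
time_s: 29.9
tool_pos: [0.5783, 0.2098, 0.1257]
ee_rot: [3.14, -0.0, 1.496]
ft_force: [-2.1, -1.3, 9.9]
finger_gap: 0.262
grasp_force: 69.6
```

{"method": "jog_arm", "body": {
  "moves": [0,0,0.0005,0,0,0,0.001,0,0,0,0.0015,0,0,0,0.002,0,0,0,0.0025,0,0,0,0.003,0,0,0,0.003,0,0,0,0.003,0,0,0,0.003,0,0,0,0.003,0]
}}

```text
time_s: 31.15
tool_pos: [0.5786, 0.2097, 0.125]
ee_rot: [3.138, -0.0, 1.496]
ft_force: [-6.2, -3.9, 24.1]
finger_gap: 0.257
grasp_force: 71.4
```

{"method": "jog_arm", "body": {
  "moves": [0,0,0.0005,0,0,0,0.001,0,0,0,0.0015,0,0,0,0.0015,0,0,0,0.0015,0,0,0,0.0015,0,0,0,0.0015,0,0,0,0.0015,0,0,0,0.0015,0,0,0,0.0015,0]
}}

```text
time_s: 32.4
tool_pos: [0.5789, 0.2096, 0.1247]
ee_rot: [3.136, -0.0, 1.496]
ft_force: [-9.1, -5.9, 32.5]
finger_gap: 0.256
grasp_force: 72.3
```

```bash
python3 - <<'E'
from h import *
a=get("side");(e,o)=ring(a,(220,215,60,50))
h=cv2.cvtColor(a["img"],cv2.COLOR_RGB2HSV)[215:265,220:280];c=np.argwhere(cv2.inRange(h,(5,140,100),(20,255,255)))+[215,220]
print("orange rows/cols",c.min(0),c.max(0))
for z in(.086,.070): print(proj(a,(.578,.2095,z)),"near edge",proj(a,(.578,.2095+.0345,z)))
u,v=proj(a,(.578,.2095,.0685+.04)).astype(int)
print("bulb row",v,"from",u-18,a["img"][v,u-18:u+19].mean(1).astype(int))
u2,v2=proj(a,(.578,.2095,.0685+.062)).astype(int)
print("neck row",v2,"from",u2-18,a["img"][v2,u2-18:u2+19].mean(1).astype(int))
s=arm.get_state();print(s["time_s"],s["ft_force"],s["joint_vel"])
E
```

```text
orange rows/cols [217 236] [251 258]
[247.147  238.9115] near edge [244.7359 247.5261]
[247.194 242.482] near edge [244.8064 251.1006]
bulb row 233 from 229 [ 83  79  83  81  64  50  57  54  73 120 149 167 177 159 122  74  38  26
  32  40  49  84 103 113 105  90  90  85  87  88  88  87  88  86  89  80
  76]
neck row 228 from 229 [ 83  81  85  81  84  80  78  60  63  49  54  61  68  72  48  32  17  24
  22  14  25  42  72  84 106 112 116 128 128 132 135 139 146 141 141 143
 140]
32.45 [-8.3547 -5.1239 31.1543] [-0.0007 -0.0003  0.0007 -0.0017 -0.0012 -0.0019]
```

The ring's near edge is now at row 251, as predicted for fully down (251.1). The sensor is upright and held at about 31 N, so I'll hand in.

```bash
python3 -c "
from workcell import arm
print(arm.hand_in())"
```

```text
the job is handed in; nothing more can be done
None
```

I handed the job in at about 32.5 s: the door is folded down to its stop, and the sensor stands upright in the ring, held and pressed with about 31 N. The ring is fully down by both the force jump and the camera check.

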